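Bring a syringe home in a bench syringe pump

TASK

The charged syringe lies in the V cradle of the syringe pump under its spring retainer, but it is not home. Push it gently along the groove until its finger flange is fully home and you feel it bear on the stop plate at the cradle's end, then slide the pusher block up until it bears on the plunger's thumb plate with no gap. Expel nothing: the plunger must stay at its setting in the barrel; and leave the flask, the beaker and the tape where they are.

Things in the scene. Friction and masses are not known exactly. Their poses are not given: they have to be found in the camera images.
- pump: Bench syringe pump, fixed; white housing with grey deck, x -80 to 70, y -157 to 157, 85 high (mm). Origin on its underside below the groove, +y along the groove to the syringe's tip, +z up. Groove axis: x 0, z 137. Two 10 mm guide rods at x -24 and 24, z 102, run from the cradle back to an end plate, y -156 to -142, up to z 119. All that stands above the deck lies within x -60 to 60.
- retainer (a point): Point on the pump, on the groove axis, mid-length of the V cradle. The aluminium cradle is 76 wide, 60 long (30 to either side in y), its groove 90 degrees, flanks reaching up to 3 mm below this point. Above it a spring retainer, a bar 14 wide in y, x -27 to 51, presses down on the barrel with about 3 N; bar top 25 above this point, its knob (at x 47) 37 above. It stays down.
- stop: The stop: fixed steel flange plate, 76 wide, 4 thick, on the rear end of the cradle (pump y 87.5 to 91.5), notched 34 wide for the barrel, reaching 10 above the groove axis. Origin on the groove axis, on the plate's rear face, which the syringe's flange meets; axes as the pump's. The syringe is home when its own origin reaches this point and the flange bears on the plate.
- syringe: 50 ml syringe, about 160 g, clear barrel, loose in the groove, 20 to 45 mm short of the stop. Origin on its axis at the front face of the finger flange, +y to the tip. Barrel 30 in diameter, y 0 to 118. White flange y -4 to 0, 52 wide in x, 30 high. Slides when its flange is pushed from behind, beside the plunger rod; groove and retainer drag with 4 to 8 N.
- plunger (a joint): Plunger of the syringe: how far it is drawn out, in m (0 = fully in), set at 0.052. It slips in at about 3.5 N, less than the drag of the groove, so the syringe cannot be pushed along by it. A cross-shaped rod, 14 mm wide, runs from the flange to the thumb plate, with 64 mm free between these two.
- thumb (a point): Centre of the rear face (towards the pusher) of the plunger's round thumb plate, 32 in diameter, 4 thick. Lies on the syringe axis, 20 mm plus the plunger joint's value behind the syringe's origin.
- pusher: Aluminium pusher block on the guide rods, moves only along the pump's y. Origin at the centre of its front face (which meets the thumb plate), on the groove axis; reaches y -24 to 0. Upper part 40 wide in x, z -40 to 20; lower part 72 wide, z -46 to -16. Half-nut released: slides with about 2 N friction, stays where left. Push it from behind (45 mm free there) or pinch its sides.
- flask: Small conical glass flask with a crumpled foil cap, base 68 in diameter, 117 high; origin at the centre of its base. Bystander.
- beaker: Glass beaker, 68 in diameter at the rim, 90 high; origin at the centre of its base. Bystander.
- tape: Roll of tape lying flat, 84 in diameter, 19 high; origin at the centre of its underside. Bystander.

How it is judged:
On the way, in this order (a step that is already met when the one before it is completed fails the run):
1. the syringe's flange bears on the stop plate with at least 0.5 N, the charge kept (y of syringe in the frame of stop above -0.0015 m and distance between syringe and stop below 0.004 m and angle between the y axis of syringe and the y axis of pump, either way round below 0.06 rad and value of joint plunger between 0.0505 and 0.0535 m and contact force between syringe and stop above 0.5 N), for 0.04 s.
2. the pusher block bears on the thumb plate (contact force between pusher and syringe above 0.3 N), for 0.2 s.
At the end, for the whole second after the job is handed in: The flange is home (its front face within 1.5 mm of the stop plate, syringe lying straight in the groove: within 4 mm and 0.06 rad), the pusher block rests against the thumb plate and presses on it with at least 0.2 N, the plunger is still at 0.052 m drawn out (0.0505 to 0.0535), all at rest (y of syringe in the frame of stop above -0.0015 m and distance between syringe and stop below 0.004 m and angle between the y axis of syringe and the y axis of pump, either way round below 0.06 rad and value of joint plunger between 0.0505 and 0.0535 m and contact force between pusher and syringe above 0.2 N and linear speed of each of syringe, pusher below 0.005 m/s); the robot touches nothing.
It fails at once if the plunger is pushed in or pulled out by more than 1.5 mm (not (value of joint plunger between 0.0505 and 0.0535 m)).
It fails at once if the syringe is pushed with more than 25 N (contact force between the fingers and syringe above 25 N).
It fails at once if the flask, the beaker or the tape is moved by more than 20 mm (distance of any of flask, beaker, tape from where it was at the start of the episode above 0.02 m).
It also fails if it takes over 48 s, if anything falls off the work surface, if the arm or the gripper's body presses on something with over 40 N, if the wrist force passes 120 N, or if a joint passes its speed limit or range.

ROBOT

A 6-joint arm with a two-finger parallel gripper is mounted at the origin on the work surface. World frame = base frame: x ahead of the robot, y to its left, z up, the work surface at z = 0. Lengths are in m, angles in rad, forces in N, time in s.
With the tool pointing down it reaches from about 0.4 to 0.825 m from the base axis. Payload 7 kg.
Tool frame: the origin (TCP) lies midway between the tips of the shut fingers; the grasp point (between the pads) lies 19 mm behind it (bot.grip_depth is the distance from the TCP to the grasp point, in m); z points along the fingers, y is the line along which they close (so a half turn about z gives the same grasp; the last joint's range is limited). The gripper opens to 88 mm and grips with 3 to 60 N. Pads are 19 mm wide; open, the fingers measure 130 mm over their backs; the gripper's body (78 mm by 193 mm) begins 47 mm behind the grasp point.
Start: joints at [-0.933, 0.359, 0.012, 0, -1.224, -0.288], TCP at [0.231, -0.634, 0.227] pointing down, gripper open.
Joint ranges: [-3.07, 3.07], [-1.43, 2.12], [-1.02, 1.25], [-3.03, 1.67], [-3.05, -0], [-3.03, 3.03]. Speed limits (rad/s): [2.39, 2.39, 3.01, 3.14, 3.14, 3.14].

INTERFACE

Orientations are given as a rotation vector (axis times angle).
In Python, from bench import bot, imaging, sign_off gives the robot as it stands.
- The arm moves only by the shell command python3 -m creep 'ROWS' [OPENING] [FORCE]. ROWS is JSON, a list that holds one entry, the list of rows, each a list of 6 numbers: the shift along the tool's x, y, z in cm, then the turn, a rotation vector about the tool's x, y, z in degrees. A call has 1 to 12 rows; each row shifts and turns the commanded pose from where the row before left it, along the tool's axes as they then stand; what a row does not reach is not made up. A row lasts 1/12 s, in which the tool goes at most 41.7 mm and 7.16 degrees, less where a joint would pass 70% of its speed; a pose out of reach is approached as far as the arm can. A call is refused whole if a number of a shift passes 4.17 or a number of a turn 7.16, either way. A call with a gripper value outside its range is refused whole. OPENING is the gripper command: -1 is fully open, 1 is shut, values between are in proportion, set as the call begins (- or left out, the last holds). The fingers move at their own pace and stop on an object; FORCE is the grip in N (left out, the last holds). Time passes only in rows, so rows that do not move let the fingers close. It gives the time, the measured TCP pose, the force, the opening and the grip force at its end, in the units of the state.
- bot.observe(): the state, without advancing time (a new reading comes with each control period).
- imaging.capture(name): name is "scene" or "side" or "wrist"; returns (picture, depth): 400x640x3 uint8, blue, green, red; 400x640 float32, m along the optical axis (not along the pixel's ray), 0 where there is no reading.
- imaging.camera_info(name): a dict with "K" (3x3 intrinsics, pixels), "dist" ([k1, k2, p1, p2, k3] as OpenCV has them; the pictures are not rectified), "extrinsics" (4x4, takes a point from camera to world coordinates). Camera axes: x right, y down, z forward; pixel columns grow to the right and rows downward; lengths in m; the calibration is good to about 2 mm. A picture is of the moment at which its call begins: read the wrist's pose just before it. camera_info takes no time and is no camera call; for the wrist camera it gives the pose at the moment of the call.
- sign_off(): hands the job in; it is judged then, once.
The state is a dict: "clock": time; "joint_pos": joint angles; "qvel": joint speeds; "joint_efforts": joint torques, N m; "tcp_pos": TCP position; "ee_rot": TCP orientation; "wrist_force": force on the tool from outside, world axes, zero at the start; "ft_torque": the same for the moment, N m; "finger_gap": finger opening in m; "grasp_force": force on a finger pad.
Only numpy, scipy, OpenCV 4.12 (cv2) and the standard library are available. Lean on these libraries where they do the work, as an engineer would, in place of code of your own. Each camera call takes 0.05 s, during which the arm holds its last target. There are 200 camera calls.

## Working session

There is one attempt and no reset: what is moved stays moved. The work goes in short steps, Python scripts to look and compute and a shell command to move; the robot and the scene stay as the last step left them, time stands still between calls to the robot, and variables do not carry over. Pictures are saved under pics/ and viewed, at most 10 in all, crops included, and the job is handed in when it is done.

```bash
mkdir -p pics; cat > h.py <<'E'
import numpy as np, cv2
from bench import bot, imaging, sign_off
def cap(n):
    ci=imaging.camera_info(n); im,d=imaging.capture(n); return im,d,ci
def cloud(d,ci):
    K=np.array(ci["K"]);dist=np.array(ci["dist"]);T=np.array(ci["extrinsics"])
    v,u=np.indices(d.shape); p=np.stack([u,v],-1).reshape(-1,1,2).astype(float)
    n=cv2.undistortPoints(p,K,dist).reshape(-1,2); z=d.reshape(-1)
    P=np.c_[n*z[:,None],z]@T[:3,:3].T+T[:3,3]
    P[z==0]=np.nan
    return P.reshape(*d.shape,3)
E
python3 - <<'E'
from h import *
s=bot.observe(); print(s)
for n in ("scene","side"):
    im,d,ci=cap(n); cv2.imwrite(f"pics/{n}0.png",im); np.save(f"{n}0.npy",cloud(d,ci)); print(n,np.array(ci["extrinsics"]).round(3).tolist())
E
```

```text
{'clock': 0.0, 'joint_pos': array([-9.32894336e-01,  3.59357246e-01,  1.10609203e-02, -3.57627007e-04,
       -1.22411067e+00, -2.88115966e-01]), 'qvel': array([ 1.54413196e-05, -8.25043318e-04,  2.09421501e-03,  2.05668650e-03,
       -6.70950342e-04, -5.28640374e-05]), 'joint_efforts': array([ 8.84177389e-04, -5.82721925e+01,  2.93060660e+01,  6.99704200e+00,
        7.00753473e-03, -1.58020171e-04]), 'tcp_pos': array([ 0.2311358 , -0.63366564,  0.22564141]), 'ee_rot': array([ 5.46384506e-01, -3.09328830e+00, -2.49922320e-03]), 'wrist_force': array([0.0443662 , 0.18924927, 0.02157479]), 'ft_torque': array([ 0.02676725, -0.03431223, -0.05300355]), 'grasp_force': 0.0, 'finger_gap': 0.08787881333630124}
scene [[-0.304, 0.532, -0.79, 1.285], [0.953, 0.158, -0.26, 0.31], [-0.013, -0.832, -0.555, 0.582], [0.0, 0.0, 0.0, 1.0]]
side [[-0.897, -0.207, 0.39, 0.334], [-0.442, 0.433, -0.786, 0.691], [-0.006, -0.877, -0.48, 0.477], [0.0, 0.0, 0.0, 1.0]]
```

View pics/scene0.png

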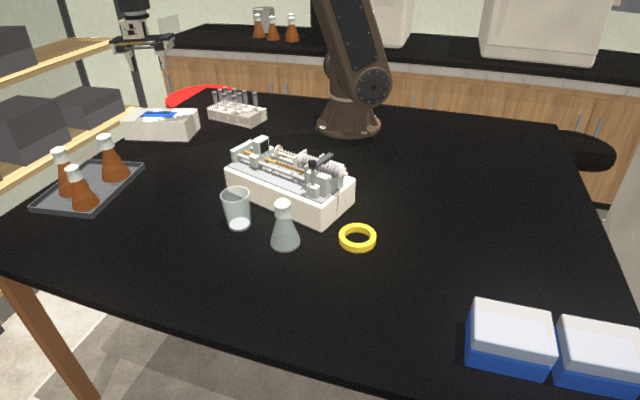

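View pics/side0.png

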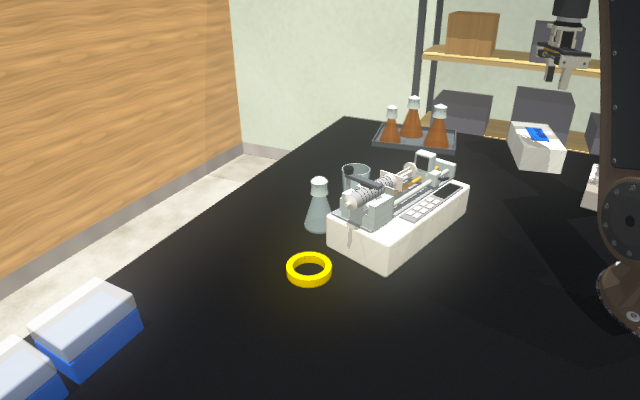

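The pump shows at about (290,183) in the scene view, its tip to the right. The flask is at (285,225), the beaker at (237,208) and the tape at (357,238), all on the far side from the robot. In the side view the tip is at lower left, with the keypad and display on the robot's side.

```bash
python3 - <<'E'
from h import *
A=np.load("scene0.npy")[130:225,215:360].reshape(-1,3);B=np.load("side0.npy")[145:280,320:475].reshape(-1,3)
for n,P in(("sc",A),("sd",B)):
    Q=P[(P[:,2]>0.075)&(P[:,2]<0.092)]
    print(n,len(Q),Q.min(0).round(3),Q.max(0).round(3),cv2.minAreaRect(Q[:,:2].astype(np.float32)))
P=np.r_[A,B];Q=P[(P[:,2]>0.03)&(P[:,2]<0.092)]
print(cv2.minAreaRect(Q[:,:2].astype(np.float32)))
for n,b in (("flask",(270,200,300,250)),("beaker",(220,188,252,230)),("tape",(338,225,377,252))):
    P=np.load("scene0.npy")[b[1]:b[3],b[0]:b[2]].reshape(-1,3);P=P[P[:,2]>0.01];print(n,np.nanmedian(P,0).round(3))
i=imaging.camera_info("wrist");T=np.array(i["extrinsics"]);s=bot.observe()
R=cv2.Rodrigues(s["ee_rot"])[0];print(R.round(3).tolist(),(R.T@T[:3,:3]).round(3).tolist(),R.T@(T[:3,3]-s["tcp_pos"]),np.array(i["K"]).tolist())
E
```

```text
sc 2591 [ 0.434 -0.198  0.075] [0.691 0.139 0.092] ((0.5663347244262695, -0.0437036007642746), (0.32160428166389465, 0.2478274255990982), 76.68832397460938)
sd 3566 [ 0.389 -0.168  0.075] [0.675 0.141 0.092] ((0.5583507418632507, -0.04490025341510773), (0.3136453330516815, 0.2635013163089752), 72.82997131347656)
((0.5588513612747192, -0.04657749831676483), (0.3171148896217346, 0.2664424180984497), 72.40312957763672)
flask [0.684 0.03  0.048]
beaker [ 0.656 -0.102  0.064]
tape [0.627 0.182 0.018]
[[-0.939, -0.343, -0.001], [-0.343, 0.939, 0.001], [0.0, 0.002, -1.0]] [[-0.0, -0.955, -0.297], [1.0, -0.0, 0.001], [-0.001, -0.297, 0.955]] [ 0.08040039 -0.0004958  -0.15836151] [[355.77012558365834, 0.0, 325.15308323250946], [0.0, 355.77012558365834, 197.25354068295766], [0.0, 0.0, 1.0]]
```

```bash
python3 -m creep '[[[0,0,-1,0,0,-6.6],[0,0,-1,0,0,-6.6],[0,0,-1,0,0,-6.6],[0,0,-1,0,0,-6.6],[0,0,-1,0,0,-6.6],[0,0,-1,0,0,-6.6],[0,0,-1,0,0,-6.6],[0,0,-1,0,0,-6.6]]]' -- 2>&1 | tail -3
python3 -m creep '[[[-4,-0.8,0,0,0,0],[-4,-0.8,0,0,0,0],[-4,-0.8,0,0,0,0],[-4,-0.8,0,0,0,0],[-4,-0.8,0,0,0,0],[-4,-0.8,0,0,0,0],[-4,-0.8,0,0,0,0],[-4,-0.8,0,0,0,0],[-4,-0.8,0,0,0,0]]]'
python3 -m creep '[[[-4,-0.8,0,0,0,0],[-4,-0.8,0,0,0,0],[-4,-0.8,0,0,0,0],[-4,-0.8,0,0,0,0],[-4,-0.8,0,0,0,0],[-4,-0.8,0,0,0,0],[-4,-0.8,0,0,0,0],[0,0,0,0,0,0],[0,0,0,0,0,0]]]'
python3 - <<'E'
from h import *
im,d,ci=cap("wrist");cv2.imwrite("pics/w1.png",im);P=cloud(d,ci);np.save("w1.npy",P)
print(bot.observe()["tcp_pos"],bot.observe()["joint_pos"])
Q=P.reshape(-1,3);Q=Q[(Q[:,2]>.075)&(Q[:,2]<.09)]
r=cv2.minAreaRect(Q[:,:2].astype(np.float32));print(len(Q),r)
E
```

```text
invalid input: not JSON, or not a number
clock: 0.85
tcp_pos: [0.5959, -0.5775, 0.226]
ee_rot: [0.547, -3.093, -0.001]
wrist_force: [1.2, -1.6, 0.6]
finger_gap: 0.0875
grasp_force: 0.0
clock: 1.6
tcp_pos: [0.8547, -0.5216, 0.2114]
ee_rot: [-0.55, 3.083, -0.02]
wrist_force: [0.0, -0.7, 1.0]
finger_gap: 0.0875
grasp_force: 0.0
[ 0.85389595 -0.52352728  0.21531259] [-0.35462965  1.04836871  1.25022616  0.00711834 -1.75337046 -0.86358994]
0 ((0.0, 0.0), (0.0, 0.0), 0.0)
```

View pics/w1.png

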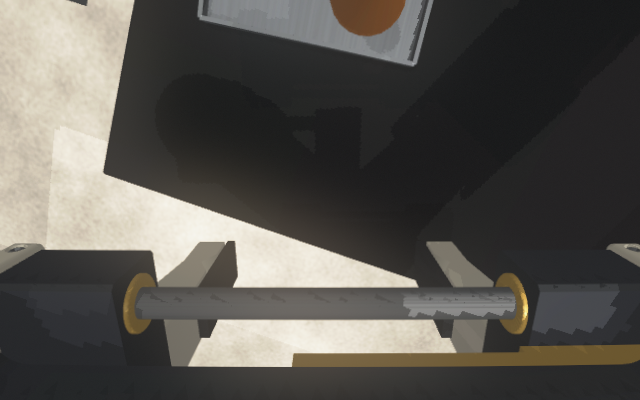

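The first call was refused over the `--`, so the gripper drifted outward. It touched nothing: the view shows the table edge and the tray. I'll bring it back.

```bash
python3 -m creep '[[[4,0,0,0,0,0],[4,1,-1,0,0,0],[3,2,-1,0,0,0],[2,4,-1,0,0,0],[0,4,-1,0,0,0],[0,4,-1,0,0,0],[0,4,-1,0,0,0],[0,4,-1,0,0,0],[0,4,-1,0,0,0],[0,4,-1,0,0,0],[0,4,0,0,0,0],[0,4,0,0,0,0]]]'
python3 -m creep '[[[0,4,0,0,0,0],[0,4,0,0,0,0],[0,4,0,0,0,0],[0,4,0,0,0,-6.6],[0,0,0,0,0,-6.6],[0,0,0,0,0,-6.6],[0,0,0,0,0,-6.6],[0,0,0,0,0,-6.6],[0,0,0,0,0,-6.6],[0,0,0,0,0,-6.6],[0,0,0,0,0,-6.6],[0,0,0,0,0,0]]]'
python3 - <<'E'
from h import *
im,d,ci=cap("wrist");cv2.imwrite("pics/w2.png",im);P=cloud(d,ci);np.save("w2.npy",P)
print(bot.observe()["tcp_pos"],bot.observe()["joint_pos"])
Q=P.reshape(-1,3);Q=Q[(Q[:,2]>.075)&(Q[:,2]<.09)]
r=cv2.minAreaRect(Q[:,:2].astype(np.float32));print(len(Q),r)
E
```

```text
clock: 2.65
tcp_pos: [0.6053, -0.2022, 0.3018]
ee_rot: [-0.54, 3.073, -0.029]
wrist_force: [1.0, 0.7, 0.4]
finger_gap: 0.0877
grasp_force: 0.0
clock: 3.65
tcp_pos: [0.5516, -0.0532, 0.2973]
ee_rot: [-1.864, 2.516, -0.038]
wrist_force: [0.7, -0.4, 0.7]
finger_gap: 0.0873
grasp_force: 0.0
[ 0.55157909 -0.05309405  0.29701026] [ 0.27104696  0.10537525 -0.16929985  0.0195379  -1.27841494 -0.57926421]
24275 ((0.5557501912117004, -0.05419698357582092), (0.29983624815940857, 0.2636626064777374), 73.17369079589844)
```

View pics/w2.png

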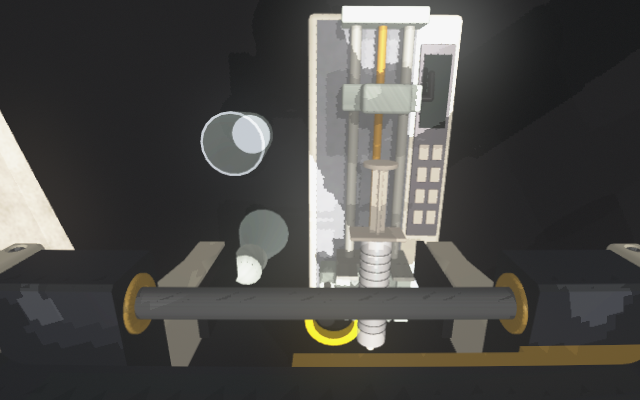

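The view shows the end plate at (387,16), the pusher at (380,97), the thumb plate at (381,164), the flange at (378,235) and the barrel running down to (370,340). The beaker is at (236,143) and the flask at (255,250).

```bash
python3 - <<'E'
from h import *
P=np.load("w2.npy");sub=P[5:240,300:470].reshape(-1,3)
Q=sub[(sub[:,2]>.078)&(sub[:,2]<.09)]
r=cv2.minAreaRect(Q[:,:2].astype(np.float32));print("deck",len(Q),r,np.median(Q[:,2]))
def reg(n,a,b,c,d,z0,z1):
    q=P[a:b,c:d].reshape(-1,3);q=q[(q[:,2]>z0)&(q[:,2]<z1)]
    print(n,len(q),np.median(q,0).round(4),cv2.minAreaRect(q[:,:2].astype(np.float32)));return q
reg("endpl",3,30,335,440,.112,.126)
pt=reg("pushtop",80,115,335,425,.150,.163)
pl=reg("pushlow",80,115,335,425,.112,.126)
th=reg("thumb",150,180,355,405,.13,.16)
fl=reg("flange",222,245,340,415,.13,.16)
# guide rods line fit
for c0,c1 in((345,362),(398,415)):
    q=P[30:80,c0:c1].reshape(-1,3);q=q[(q[:,2]>.102)&(q[:,2]<.11)]
    l=cv2.fitLine(q[:,:2].astype(np.float32),cv2.DIST_HUBER,0,.001,.001).ravel();print("rod",len(q),l,np.degrees(np.arctan2(l[1],l[0]))%180)
s=bot.observe();R=cv2.Rodrigues(s["ee_rot"])[0];print(R.round(4).tolist(),s["tcp_pos"])
E
```

```text
deck 21602 ((0.49389851093292236, -0.06857183575630188), (0.23551374673843384, 0.14766237139701843), 72.31400299072266) 0.08496414148031448
endpl 1662 [ 0.4657 -0.1745  0.119 ] ((0.46506908535957336, -0.1749575138092041), (0.014610851183533669, 0.0757400169968605), 72.34746551513672)
pushtop 1458 [ 0.487  -0.1095  0.157 ] ((0.4863050580024719, -0.10932757705450058), (0.02372770570218563, 0.03954578936100006), 72.87000274658203)
pushlow 768 [ 0.5081 -0.1117  0.1211] ((0.4839392602443695, -0.10866311192512512), (0.02367737703025341, 0.07615731656551361), 72.37423706054688)
thumb 443 [ 0.5055 -0.0527  0.1418] ((0.5056260228157043, -0.04803983494639397), (0.01624520868062973, 0.031409118324518204), 72.2597885131836)
flange 885 [0.5237 0.0089 0.1451] ((0.5234211087226868, 0.00819813460111618), (0.02288588508963585, 0.05173073709011078), 77.52154541015625)
rod 526 [ 0.2865541   0.9580641   0.4979084  -0.15179123] 73.34823
rod 544 [ 0.3115661   0.95022446  0.45278051 -0.13845763] 71.84636
[[-0.2982, -0.9542, 0.0221], [-0.9545, 0.298, -0.0133], [0.0061, -0.0251, -0.9997]] [ 0.55157909 -0.05309405  0.29701026]
```

```bash
python3 - <<'E'
from h import *
P=np.load("w2.npy");p=np.array([.3032,.9529]);q=np.array([.9529,-.3032])
def st(a,b,c,d,z0,z1,n):
    Q=P[a:b,c:d].reshape(-1,3);Q=Q[(Q[:,2]>z0)&(Q[:,2]<z1)]
    s=Q[:,:2]@p-.1233;t=Q[:,:2]@q-.4964;print(n,len(Q),"y",np.percentile(s,[1,25,50,75,99]).round(4),"x",np.percentile(t,[1,50,99]).round(4),Q[:,2].max().round(4))
st(150,180,355,405,.140,.16,"thumb");st(222,245,340,415,.146,.16,"flange top");st(222,245,340,415,.12,.146,"flange rear")
st(80,115,335,425,.15,.163,"pusher");st(240,300,405,430,.13,.152,"stop R");st(240,300,335,358,.13,.152,"stop L")
E
```

```text
thumb 251 y [-0.0239 -0.0235 -0.0225 -0.0207 -0.0097] x [-0.0147  0.0003  0.0143] 0.1541
flange top 409 y [0.0439 0.0446 0.0455 0.0475 0.0524] x [-0.0251 -0.0001  0.0248] 0.154
flange rear 560 y [0.0332 0.0423 0.0443 0.0446 0.054 ] x [-0.0254  0.0007  0.0252] 0.146
pusher 1458 y [-0.0917 -0.0859 -0.0802 -0.0741 -0.0682] x [-0.0187  0.0009  0.0196] 0.1593
stop R 132 y [0.0596 0.0876 0.0881 0.0935 0.1056] x [-0.0378 -0.0339 -0.027 ] 0.1515
stop L 419 y [0.048  0.0876 0.0888 0.1023 0.108 ] x [0.016  0.027  0.0369] 0.152
```

```bash
cat >> h.py <<'E'
p=np.array([.3032,.9529]);q=np.array([.9529,-.3032])
def rep():
    s=bot.observe();R=cv2.Rodrigues(s["ee_rot"])[0];t=s["tcp_pos"][:2]
    print("clk %.2f x %.2f y %.2f z %.2f mm"%(s["clock"],1e3*(t@q-.4964),1e3*(t@p-.1233),1e3*s["tcp_pos"][2]),"yaw err deg %.2f"%np.degrees(np.arctan2(-R[1,0],-R[0,0])-np.arctan2(p[1],p[0])),"xz %.4f yz %.4f"%(R[2,0],R[2,1]),"F x %.2f y %.2f z %.2f"%(s["wrist_force"][:2]@q,s["wrist_force"][:2]@p,s["wrist_force"][2]),"gap %.4f"%s["finger_gap"])
E
python3 -m creep '[[[-0.9,1.5,0,-1.44,-0.35,0.3],[-1,1.5,0,0,0,0],[0,1.5,0,0,0,0],[0,0,2,0,0,0],[0,0,2,0,0,0],[0,0,2,0,0,0],[0,0,2,0,0,0],[0,0,1,0,0,0],[0,0,0,0,0,0],[0,0,0,0,0,0],[0,0,0,0,0,0]]]' 0.4 20
python3 -c "from h import *;rep()"
```

```text
clock: 4.62
tcp_pos: [0.5148, -0.0205, 0.2061]
ee_rot: [1.856, -2.532, -0.001]
wrist_force: [-0.3, 0.7, 0.5]
finger_gap: 0.0273
grasp_force: 0.0
clk 4.62 x 0.41 y 13.29 z 206.12 mm yaw err deg 0.14 xz 0.0010 yz 0.0018 F x -0.50 y 0.62 z 0.54 gap 0.0273
```

```bash
python3 -m creep '[[[0,0.04,1.5,0,0,0],[0,0,1.5,0,0,0],[0,0,1.5,0,0,0],[0,0,1.5,0,0,0],[0,0,1,0,0,0],[0,0,0.6,0,0,0],[0,0,0,0,0,0],[0,0,0,0,0,0],[0,0,0,0,0,0]]]'
python3 - <<'E'
from h import *
rep();im,d,ci=cap("wrist");cv2.imwrite("pics/w3.png",im)
E
```

```text
clock: 5.37
tcp_pos: [0.5141, -0.0204, 0.1296]
ee_rot: [1.857, -2.531, -0.002]
wrist_force: [0.2, 0.9, -0.0]
finger_gap: 0.0265
grasp_force: 0.0
clk 5.37 x -0.31 y 13.16 z 129.63 mm yaw err deg 0.20 xz 0.0013 yz 0.0022 F x -0.05 y 0.96 z -0.05 gap 0.0265
```

View pics/w3.png

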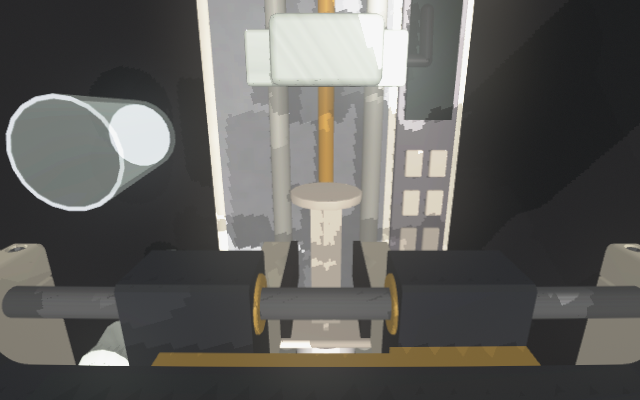

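The fingers straddle the rod at (326,250), with the flange at (325,342) ahead of them and the thumb plate at (326,193) clear behind. Next I approach the flange.

```bash
python3 -m creep '[[[-0.3,0,0,0,0,0],[-0.3,0,0,0,0,0],[-0.3,0,0,0,0,0],[-0.3,0,0,0,0,0],[-0.3,0,0,0,0,0],[-0.2,0,0,0,0,0],[-0.1,0,0,0,0,0],[-0.1,0,0,0,0,0],[-0.1,0,0,0,0,0],[-0.1,0,0,0,0,0],[-0.1,0,0,0,0,0],[-0.1,0,0,0,0,0]]]' >/dev/null
python3 -c "from h import *;rep()"
python3 -m creep '[[[-0.1,0,0,0,0,0],[-0.1,0,0,0,0,0],[-0.1,0,0,0,0,0],[-0.1,0,0,0,0,0]]]' >/dev/null
python3 -c "from h import *;rep()"
python3 -m creep '[[[-0.1,0,0,0,0,0],[-0.1,0,0,0,0,0],[-0.1,0,0,0,0,0],[-0.1,0,0,0,0,0],[-0.1,0,0,0,0,0],[-0.1,0,0,0,0,0]]]' >/dev/null
python3 -c "from h import *;rep()"
```

```text
clk 6.42 x -1.16 y 34.62 z 128.57 mm yaw err deg 0.17 xz 0.0038 yz 0.0042 F x 2.19 y -6.24 z 1.28 gap 0.0262
clk 6.75 x -1.16 y 38.49 z 128.58 mm yaw err deg 0.16 xz 0.0039 yz 0.0042 F x 1.54 y -6.12 z 0.46 gap 0.0263
clk 7.25 x -1.15 y 44.44 z 128.60 mm yaw err deg 0.16 xz 0.0039 yz 0.0041 F x 1.25 y -6.44 z 0.92 gap 0.0261
```

```bash
python3 -m creep '[[[-0.1,0,0,0,0,0],[-0.1,0,0,0,0,0],[-0.1,0,0,0,0,0],[-0.1,0,0,0,0,0],[-0.1,0,0,0,0,0],[-0.1,0,0,0,0,0],[-0.1,0,0,0,0,0],[-0.1,0,0,0,0,0],[-0.1,0,0,0,0,0],[-0.1,0,0,0,0,0],[-0.1,0,0,0,0,0],[-0.1,0,0,0,0,0]]]' >/dev/null
python3 -c "from h import *;rep()"
python3 -m creep '[[[-0.1,0,0,0,0,0],[-0.1,0,0,0,0,0],[-0.1,0,0,0,0,0],[-0.1,0,0,0,0,0],[-0.1,0,0,0,0,0],[-0.1,0,0,0,0,0],[-0.1,0,0,0,0,0],[-0.1,0,0,0,0,0],[-0.1,0,0,0,0,0],[-0.1,0,0,0,0,0],[-0.1,0,0,0,0,0],[-0.1,0,0,0,0,0]]]' >/dev/null
python3 -c "from h import *;rep()"
python3 - <<'E'
from h import *
im,d,ci=cap("wrist");cv2.imwrite("pics/w4.png",im);P=cloud(d,ci).reshape(-1,3)
s=P[:,:2]@p-.1233;t=P[:,:2]@q-.4964
m=(abs(t)<.017)&(P[:,2]>.135)&(P[:,2]<.158)&(s>-.03)&(s<.05)
print(m.sum(),np.percentile(s[m],[1,10,25,50,75,99]).round(4))
E
```

```text
clk 8.25 x -1.18 y 56.34 z 128.61 mm yaw err deg 0.16 xz 0.0041 yz 0.0041 F x 1.75 y -7.00 z 2.47 gap 0.0262
clk 9.25 x -1.17 y 68.26 z 128.66 mm yaw err deg 0.16 xz 0.0042 yz 0.0040 F x 2.99 y -7.88 z 2.28 gap 0.0264
3417 [0.0112 0.0114 0.0135 0.0251 0.0372 0.0495]
```

```bash
python3 -m creep '[[[-0.1,0,0,0,0,0],[-0.1,0,0,0,0,0],[-0.1,0,0,0,0,0],[-0.03,0,0,0,0,0]]]' >/dev/null
for i in 1; do python3 -c "from h import *;rep()"; done
python3 -m creep '[[[-0.03,0,0,0,0,0],[-0.03,0,0,0,0,0]]]' >/dev/null
python3 -c "from h import *;rep()"
python3 -m creep '[[[-0.03,0,0,0,0,0],[0,0,0,0,0,0]]]' >/dev/null
python3 -c "from h import *;rep()"
```

```text
clk 9.63 x -1.16 y 71.56 z 128.67 mm yaw err deg 0.17 xz 0.0042 yz 0.0040 F x 1.70 y -6.31 z 2.79 gap 0.0263
clk 9.80 x -1.19 y 72.10 z 128.65 mm yaw err deg 0.17 xz 0.0043 yz 0.0041 F x 1.77 y -7.51 z 1.85 gap 0.0264
clk 9.97 x -1.21 y 72.11 z 128.64 mm yaw err deg 0.16 xz 0.0048 yz 0.0042 F x 1.64 y -8.90 z 2.14 gap 0.0263
```

```bash
python3 -m creep '[[[-0.03,0,0,0,0,0],[0,0,0,0,0,0]]]' >/dev/null
python3 -c "from h import *;rep()"
python3 -m creep '[[[-0.03,0,0,0,0,0],[0,0,0,0,0,0]]]' >/dev/null
python3 -c "from h import *;rep()"
python3 -m creep '[[[-0.03,0,0,0,0,0],[0,0,0,0,0,0]]]' >/dev/null
python3 -c "from h import *;rep()"
```

```text
clk 10.13 x -1.20 y 72.12 z 128.65 mm yaw err deg 0.16 xz 0.0052 yz 0.0043 F x 2.51 y -8.93 z 2.43 gap 0.0263
clk 10.30 x -1.19 y 72.13 z 128.68 mm yaw err deg 0.16 xz 0.0056 yz 0.0043 F x 4.19 y -10.72 z 3.14 gap 0.0261
clk 10.47 x -1.21 y 72.12 z 128.67 mm yaw err deg 0.16 xz 0.0061 yz 0.0045 F x 3.59 y -11.98 z 2.86 gap 0.0261
```

The flange has stopped at a fixed position while the force climbs to 12 N against about 6.5 N drag, so it is bearing on the stop. I'll back off, lift and move behind the pusher.

```bash
python3 -m creep '[[[0.3,0,0,0,0,0],[0.6,0,0,0,0,0],[0.7,0,0,0,0,0],[0.7,0,0,0,0,0],[0.3,0,0,0,0,0],[0,0.1,-1,0,0,0],[0,0,-2,0,0,0],[0,0,-2,0,0,0],[0,0,-1.2,0,0,0],[0,0,0,0,0,0],[0,0,0,0,0,0]]]' >/dev/null
python3 - <<'E'
from h import *
rep();im,d,ci=cap("wrist");P=cloud(d,ci).reshape(-1,3)
s=P[:,:2]@p-.1233;t=P[:,:2]@q-.4964
for n,a,b,z in(("thumb",-.03,.04,.14),("pusher",-.13,-.03,.15)):
    m=(abs(t)<.015)&(P[:,2]>z)&(P[:,2]<.16)&(s>a)&(s<b)
    print(n,m.sum(),np.percentile(s[m],[1,10,25,50,75,99]).round(4))
E
```

```text
clk 11.38 x -1.52 y 49.51 z 191.86 mm yaw err deg 0.20 xz 0.0003 yz 0.0017 F x -0.40 y 0.44 z -0.88 gap 0.0263
thumb 620 [0.015  0.0152 0.0154 0.0168 0.0186 0.0392]
pusher 788 [-0.0721 -0.0716 -0.0707 -0.0694 -0.0682 -0.0676]
```

```bash
python3 -m creep '[[[3,-0.15,0,0,0,0],[4,0,0,0,0,0],[4,0,0,0,0,0],[3,0,0,0,0,0],[2.6,0,0,0,0,0],[0,0,0,0,0,0],[0,0,0,0,0,0],[0,0,0,0,0,0],[0,0,0,0,0,0]]]' 0.8 20 >/dev/null
python3 - <<'E'
from h import *
rep();im,d,ci=cap("side");P=cloud(d,ci).reshape(-1,3);cv2.imwrite("pics/s2.png",cv2.resize(im[90:290,310:550],None,fx=2.5,fy=2.5))
E
```

```text
clk 12.18 x 0.14 y -116.32 z 190.57 mm yaw err deg 0.23 xz 0.0020 yz 0.0041 F x 0.60 y 0.84 z 0.56 gap 0.0086
```

View pics/s2.png

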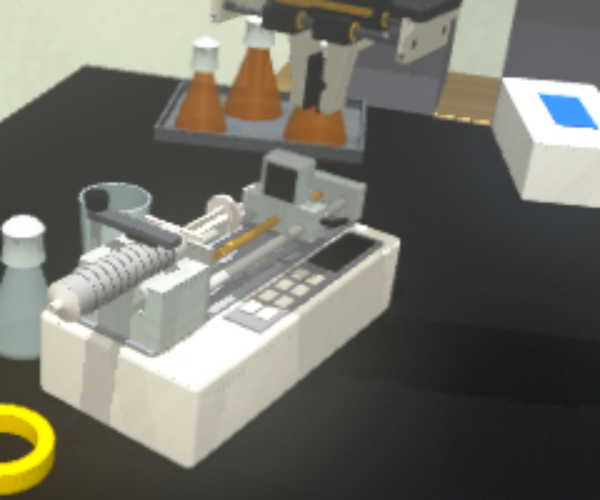

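The gripper hangs over the gap behind the pusher at (290,185), the flange is up against the stop, and the bystanders have not moved. Next I descend and push.

```bash
python3 -m creep '[[[0,0,1.5,0,0,0],[0,0,1.5,0,0,0],[0,0,1.5,0,0,0],[0,0,1.2,0,0,0],[0,0,0.5,0,0,0],[-0.3,0,0,0,0,0],[-0.3,0,0,0,0,0],[-0.3,0,0,0,0,0],[-0.1,0,0,0,0,0],[-0.1,0,0,0,0,0],[-0.1,0,0,0,0,0],[-0.1,0,0,0,0,0]]]' >/dev/null
python3 -c "from h import *;rep()"
python3 -m creep '[[[-0.15,0,0,0,0,0],[-0.15,0,0,0,0,0],[-0.15,0,0,0,0,0],[-0.15,0,0,0,0,0],[-0.15,0,0,0,0,0],[-0.15,0,0,0,0,0]]]' >/dev/null
python3 -c "from h import *;rep()"
```

```text
clk 13.23 x 0.09 y -103.91 z 129.21 mm yaw err deg 0.19 xz 0.0016 yz 0.0029 F x 0.11 y 0.03 z 0.41 gap 0.0089
clk 13.73 x -0.06 y -95.04 z 128.90 mm yaw err deg 0.19 xz 0.0020 yz 0.0035 F x 1.14 y -1.78 z 1.22 gap 0.0088
```

```bash
python3 -m creep '[[[-0.2,0,0,0,0,0],[-0.3,0,0,0,0,0],[-0.3,0,0,0,0,0],[-0.3,0,0,0,0,0],[-0.3,0,0,0,0,0],[-0.3,0,0,0,0,0],[-0.3,0,0,0,0,0],[-0.3,0,0,0,0,0],[-0.3,0,0,0,0,0],[-0.3,0,0,0,0,0],[-0.3,0,0,0,0,0],[-0.3,0,0,0,0,0]]]' >/dev/null
python3 -c "from h import *;rep()"
python3 -m creep '[[[-0.3,0,0,0,0,0],[-0.3,0,0,0,0,0],[-0.3,0,0,0,0,0],[-0.3,0,0,0,0,0],[-0.3,0,0,0,0,0],[-0.3,0,0,0,0,0],[-0.3,0,0,0,0,0],[-0.3,0,0,0,0,0],[-0.2,0,0,0,0,0],[-0.1,0,0,0,0,0],[-0.05,0,0,0,0,0],[0,0,0,0,0,0]]]' >/dev/null
python3 - <<'E'
from h import *
rep();im,d,ci=cap("side");P=cloud(d,ci);im2,d2,c2=cap("scene");P2=cloud(d2,c2)
cv2.imwrite("pics/s3.png",np.hstack([cv2.resize(im[140:240,390:500],None,fx=3.6,fy=4),cv2.resize(im2[130:210,225:325],None,fx=4,fy=5)]))
for A in(P.reshape(-1,3),P2.reshape(-1,3)):
    s=A[:,:2]@p-.1233;t=A[:,:2]@q-.4964
    m=(abs(t)<.019)&(A[:,2]>.14)&(A[:,2]<.162)&(s>-.06)&(s<.04)
    print(np.histogram(s[m],np.arange(-.06,.042,.004)))
E
```

```text
clk 14.73 x -0.19 y -59.76 z 128.79 mm yaw err deg 0.19 xz 0.0019 yz 0.0035 F x 1.40 y -2.07 z 2.09 gap 0.0088
clk 15.73 x -0.40 y -32.38 z 128.67 mm yaw err deg 0.20 xz 0.0017 yz 0.0036 F x -0.45 y 0.24 z -0.61 gap 0.0092
(array([  0,   0,   0,   0,   0,   5,   8,   4,   8,  28,  14,  14,  15,
        12,  21, 104,  12,   0,   3,  58,  17,   2,   5,   2,   4]), array([-6.00000000e-02, -5.60000000e-02, -5.20000000e-02, -4.80000000e-02,
       -4.40000000e-02, -4.00000000e-02, -3.60000000e-02, -3.20000000e-02,
       -2.80000000e-02, -2.40000000e-02, -2.00000000e-02, -1.60000000e-02,
       -1.20000000e-02, -8.00000000e-03, -4.00000000e-03,  5.55111512e-17,
        4.00000000e-03,  8.00000000e-03,  1.20000000e-02,  1.60000000e-02,
        2.00000000e-02,  2.40000000e-02,  2.80000000e-02,  3.20000000e-02,
        3.60000000e-02,  4.00000000e-02]))
(array([ 0,  0,  0,  0,  1,  1,  1,  6,  6, 26, 14, 18, 16, 13, 18, 57, 13,
        0,  1, 25, 12,  3,  2,  2,  3]), array([-6.00000000e-02, -5.60000000e-02, -5.20000000e-02, -4.80000000e-02,
       -4.40000000e-02, -4.00000000e-02, -3.60000000e-02, -3.20000000e-02,
       -2.80000000e-02, -2.40000000e-02, -2.00000000e-02, -1.60000000e-02,
       -1.20000000e-02, -8.00000000e-03, -4.00000000e-03,  5.55111512e-17,
        4.00000000e-03,  8.00000000e-03,  1.20000000e-02,  1.60000000e-02,
        2.00000000e-02,  2.40000000e-02,  2.80000000e-02,  3.20000000e-02,
        3.60000000e-02,  4.00000000e-02]))
```

View pics/s3.png

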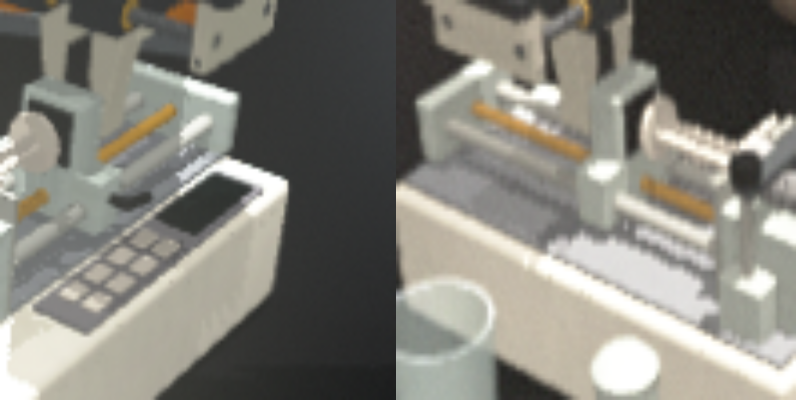

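The pusher's face (right panel, about (650,110)) is still about 12 mm short of the thumb plate.

```bash
python3 -m creep '[[[-0.1,0,0,0,0,0],[-0.1,0,0,0,0,0],[-0.1,0,0,0,0,0],[-0.1,0,0,0,0,0],[-0.1,0,0,0,0,0],[-0.1,0,0,0,0,0],[-0.1,0,0,0,0,0],[-0.1,0,0,0,0,0],[-0.1,0,0,0,0,0],[-0.05,0,0,0,0,0],[-0.02,0,0,0,0,0],[-0.02,0,0,0,0,0]]]' >/dev/null
python3 -c "from h import *;rep()"
python3 -m creep '[[[-0.03,0,0,0,0,0],[-0.03,0,0,0,0,0],[-0.03,0,0,0,0,0]]]' >/dev/null
python3 -c "from h import *;rep()"
python3 -m creep '[[[-0.03,0,0,0,0,0],[-0.03,0,0,0,0,0]]]' >/dev/null
python3 -c "from h import *;rep()"
```

```text
clk 16.83 x -0.48 y -22.66 z 128.64 mm yaw err deg 0.20 xz 0.0020 yz 0.0038 F x -1.04 y -2.41 z 0.04 gap 0.0086
clk 17.08 x -0.36 y -21.77 z 128.75 mm yaw err deg 0.19 xz 0.0019 yz 0.0036 F x -1.11 y -2.16 z -0.94 gap 0.0088
clk 17.25 x -0.38 y -21.16 z 128.73 mm yaw err deg 0.19 xz 0.0019 yz 0.0036 F x -1.19 y -2.41 z -0.48 gap 0.0086
```

```bash
python3 -m creep '[[[-0.03,0,0,0,0,0],[0,0,0,0,0,0]]]' >/dev/null
python3 -c "from h import *;rep()"
python3 -m creep '[[[-0.03,0,0,0,0,0],[0,0,0,0,0,0]]]' >/dev/null
python3 -c "from h import *;rep()"
python3 -m creep '[[[-0.02,0,0,0,0,0],[0,0,0,0,0,0]]]' >/dev/null
python3 -c "from h import *;rep()"
```

```text
clk 17.42 x -0.30 y -20.80 z 128.75 mm yaw err deg 0.20 xz 0.0018 yz 0.0034 F x -1.29 y -2.13 z -1.79 gap 0.0087
clk 17.58 x -0.31 y -20.53 z 128.74 mm yaw err deg 0.19 xz 0.0018 yz 0.0035 F x -0.76 y -1.64 z -0.56 gap 0.0090
clk 17.75 x -0.28 y -20.32 z 128.77 mm yaw err deg 0.19 xz 0.0019 yz 0.0034 F x -1.59 y -1.59 z 0.16 gap 0.0092
```

```bash
for i in 1; do python3 -m creep '[[[-0.02,0,0,0,0,0],[0,0,0,0,0,0]]]' >/dev/null
python3 -c "from h import *;rep()"; done
python3 -m creep '[[[-0.02,0,0,0,0,0],[0,0,0,0,0,0]]]' >/dev/null
python3 -c "from h import *;rep()"
python3 -m creep '[[[-0.02,0,0,0,0,0],[0,0,0,0,0,0]]]' >/dev/null
python3 -c "from h import *;rep()"
```

```text
clk 17.92 x -0.29 y -20.13 z 128.74 mm yaw err deg 0.19 xz 0.0019 yz 0.0034 F x -1.54 y -1.28 z -0.13 gap 0.0087
clk 18.08 x -0.30 y -19.98 z 128.76 mm yaw err deg 0.20 xz 0.0019 yz 0.0034 F x -0.76 y -1.69 z 0.21 gap 0.0088
clk 18.25 x -0.33 y -19.96 z 128.74 mm yaw err deg 0.19 xz 0.0022 yz 0.0036 F x -0.42 y -3.72 z -0.28 gap 0.0085
```

```bash
python3 -m creep '[[[-0.02,0,0,0,0,0],[0,0,0,0,0,0],[0,0,0,0,0,0]]]' >/dev/null
python3 -c "from h import *;rep()"
python3 -m creep '[[[0,0,0,0,0,0],[0,0,0,0,0,0]]]' >/dev/null
python3 -c "from h import *;rep()"
```

```text
clk 18.50 x -0.33 y -19.94 z 128.73 mm yaw err deg 0.19 xz 0.0024 yz 0.0036 F x 0.57 y -4.80 z 0.88 gap 0.0085
clk 18.67 x -0.32 y -19.92 z 128.74 mm yaw err deg 0.18 xz 0.0024 yz 0.0036 F x 0.42 y -5.48 z -0.27 gap 0.0086
```

The block bears on the thumb plate with roughly 3 N and has not moved since. I'll withdraw straight back, then up.

```bash
python3 -m creep '[[[0.05,0,0,0,0,0],[0.1,0,0,0,0,0],[0.3,0,0,0,0,0],[0.6,0,0,0,0,0],[0.5,0,0,0,0,0],[0,0,0,0,0,0],[0,0,-1.5,0,0,0],[0,0,-2,0,0,0],[0,0,-2,0,0,0],[0,0,-1.5,0,0,0],[0,0,0,0,0,0],[0,0,0,0,0,0]]]' >/dev/null
python3 - <<'E'
from h import *
rep();im,d,ci=cap("scene");im2,d2,c2=cap("side")
cv2.imwrite("pics/s4.png",np.hstack([cv2.resize(im[130:230,225:345],None,fx=3.3,fy=4),cv2.resize(im2[140:240,350:470],None,fx=3.3,fy=4)]))
for A in(cloud(d,ci).reshape(-1,3),cloud(d2,c2).reshape(-1,3)):
    s=A[:,:2]@p-.1233;t=A[:,:2]@q-.4964
    m=(abs(t)<.019)&(A[:,2]>.14)&(A[:,2]<.162)&(s>-.02)&(s<.1)
    h=np.histogram(s[m],np.arange(-.02,.1,.004));print(list(zip((h[1][:-1]*1e3).round().astype(int).tolist(),h[0].tolist())))
E
```

```text
clk 19.67 x 0.40 y -34.74 z 199.51 mm yaw err deg 0.17 xz 0.0005 yz 0.0017 F x 0.58 y 0.28 z -0.62 gap 0.0088
[(-20, 0), (-16, 0), (-12, 1), (-8, 10), (-4, 13), (0, 13), (4, 12), (8, 18), (12, 42), (16, 34), (20, 11), (24, 3), (28, 2), (32, 4), (36, 0), (40, 4), (44, 2), (48, 3), (52, 3), (56, 1), (60, 3), (64, 4), (68, 1), (72, 2), (76, 0), (80, 0), (84, 15), (88, 7), (92, 6)]
[(-20, 0), (-16, 0), (-12, 1), (-8, 3), (-4, 18), (0, 18), (4, 12), (8, 17), (12, 65), (16, 67), (20, 22), (24, 4), (28, 6), (32, 3), (36, 5), (40, 2), (44, 6), (48, 3), (52, 5), (56, 2), (60, 3), (64, 5), (68, 1), (72, 0), (76, 0), (80, 0), (84, 30), (88, 30), (92, 7)]
```

View pics/s4.png

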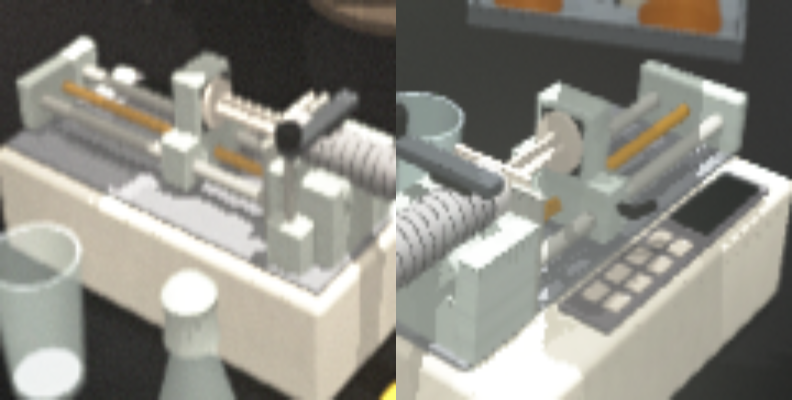

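The pusher lies flat on the thumb plate with no gap, at (205,95) in the left panel and (565,135) in the right. The flange is at the stop and the gripper is clear, so I'm handing the job in.

```bash
python3 -c "from h import *;print(sign_off())"
```

```text
the job is handed in; nothing more can be done
None
```

The job is handed in, no verdict returned: the flange bears on the stop plate, the pusher block rests on the thumb plate with no visible gap, I saw no sign of the plunger slipping, and nothing touched the flask, beaker or tape.

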